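# Hang a sample pail on the sprung weighing hook

## Task

Weigh the green-lidded sample pail: swing its flat-lying bail up until it stands upright while the pail stays standing on the bench, then lift the pail by the bail, hang the bail's orange bar in both prongs of the spring scale's hook and let go, so that the pail hangs free and still. Lower it slowly and let go only once the hook's spring carries the pail's full weight, so that the hook does not jump up or down; keep the pail upright and leave the other things on the bench where they are.

Things in the scene. Friction and masses are not known exactly. Their poses are not given: they have to be found in the camera images.
- pail_center (a point): Loose closed steel pail with a GREEN lid, 90 mm tall, 84 mm across at the foot, 100 mm across at the lid. Point: its centre, 45 mm above its underside; z up its axis; the bail's pivot axis runs along this y, 33 mm above this point, and the bail lies towards this -x at the start. Mass with bail between 0.29 and 0.95 kg (differs each time, not known beforehand).
- bail_bar (a point): Centre of the orange round grip sleeve of the green-lidded pail's bail: 14 mm thick, 94 mm long along this y, 95 mm from the pivot axis. The bail is a U of 6 mm wire, legs 116 mm apart. Lying flat, the bar is 78 mm above the bench in free air, 38 mm clear of the lid. The sleeve turns freely on its wire (this x points from bar to pivot).
- bail (a joint): Angle of the green-lidded pail's bail in rad: 0 lying flat on its stop towards the pail's -x, 1.57 upright above the pail. It swings almost freely and falls back if let go. A light pail tips if the bail is pushed along its legs or pulled off its arc.
- hook_seat (a point): Seat of the scale's hook: half-way between its two steel prongs (8 mm thick, 64 mm apart centre to centre along this y), level with the top of the low part where the bar rests; the hung bar's centre lies 7 mm above. The low part is 22 mm long along this x; z up. Unloaded it is 275 mm above the bench. The hook slides straight down on its spring.
- hook (a joint): How far the sprung hook has been drawn down, in m: 0 unloaded, 0.07 at its stop. Spring 180 N/m, so that a hanging pail draws it down 15 to 52 mm according to its mass. Lightly damped: it jumps if the pail is let go before, or well after, the spring carries all its weight. Moving faster than 80 mm/s counts as a jump.
- other_pail_center (a point): Centre (45 mm above the underside) of a second, equal loose pail with a BLUE lid and its own bail lying flat towards its -x; not to be moved. The two pails stand left and right, in either order.
- amber_bottle_c (a point): Amber glass bottle, 64 mm across, 140 mm tall, 70 mm above its underside; not to be moved.
- jar_c (a point): Low glass jar, 56 mm across, 50 mm tall, 25 mm above its underside; not to be moved.
- die_c (a point): Steel press die, 60 mm across, 50 mm tall, 25 mm above its underside; not to be moved.
- bowl_c (a point): White ceramic bowl, 100 mm across, 40 mm tall, 20 mm above its underside; not to be moved.
- spatula_grip (a point): Handle of a 160 mm long broad lab spatula (black handle) lying on the bench; not to be moved.
- hook_end (a point): Half-way between the two prongs' upturned open ends, at their very top: 27 mm from the seat towards its -x and 26 mm above it. The bar must pass over these. Behind the seat (+x) the prongs rise to 14 mm above it and meet a cross bar 100 mm from it; a 355 mm tall post stands 135 mm behind the seat.
Things that resemble listed ones, but are neither listed nor needed, are in the scene too. What is shaped like the part that bears pail_center but pink, red or yellow is not meant.

How it is judged:
By the outcome, as a careful person would: the job done as asked, in the order asked, and still so for the second after the job is handed in, with the robot touching nothing.
It also fails if it takes over 59 s, if anything falls off the work surface, if the arm or the gripper's body presses on something with over 40 N, if the wrist force passes 120 N, or if a joint passes its speed limit or range.

## Robot

A 6-joint arm with a two-finger parallel gripper is mounted at the origin on the work surface. World frame = base frame: x ahead of the robot, y to its left, z up, the work surface at z = 0. Lengths are in m, angles in rad, forces in N, time in s.
With the tool pointing down it reaches from about 0.4 to 0.825 m from the base axis. Payload 7 kg.
Tool frame: the origin (TCP) lies between the finger pads; the fingertips stand 11 mm ahead of it and the grasp point (between the pads) lies 8 mm behind it; x points along the fingers, z is the direction in which the jaws open and shut, and the axes are right-handed (so a half turn about x gives the same grasp; the last joint's range is limited). The gripper opens to 88 mm and grips with 3 to 60 N. Pads are 19 mm wide; open, the fingers measure 130 mm over their backs; the gripper's body (78 mm by 193 mm) begins 47 mm behind the grasp point.
Start: joints at [1.567, 0.359, 0.012, 0, -1.224, -0.288], TCP at [0.194, 0.646, 0.238] pointing down, gripper open.
Joint ranges: [-3.07, 3.07], [-1.43, 2.12], [-1.02, 1.25], [-3.03, 1.67], [-3.05, -0], [-3.03, 3.03]. Speed limits (rad/s): [2.39, 2.39, 3.01, 3.14, 3.14, 3.14].

## Interface

Orientations are given as [roll, pitch, yaw] about the fixed x, y, z axes, in that order (R = Rz(yaw) Ry(pitch) Rx(roll)).
In Python, from station import arm gives the robot as it stands.
- The arm moves only by the tool jog_arm, never from a script. Its argument "motion" is a list of rows, each an object of numbers: "dx", "dy", "dz": the shift along the tool's x, y, z in m; "twist": the turn about the tool's x in degrees. In form: [{"dx": .., "dy": .., "dz": .., "twist": ..}, ...]. A call has 1 to 20 rows; each row is the pose to reach, as a shift and turn from the pose commanded when the call began, along the tool's axes at that moment; what a row does not reach only later rows make up. A row lasts 1/12 s, in which the tool goes at most 41.7 mm and 7.16 degrees, less where a joint would pass 70% of its speed; a pose out of reach is approached as far as the arm can. A call with a gripper value outside its range is refused whole. "gripper" is the finger opening in m, from 0 to 0.0876, set as the call begins (left out, the last holds). The fingers move at their own pace and stop on an object; "newtons" is the grip in N (left out, the last holds). Time passes only in rows, so rows that repeat a pose let the fingers close. It gives the time, the measured TCP pose, the force and the opening at its end, in the units of the state.
- arm.get_state(): the state, without advancing time (a new reading comes with each control period).
- arm.grab_frame(name): name is "scene" or "top"; returns the picture (480x640x3 uint8, red, green, blue); there is no depth.
- arm.camera_model(name): a dict with "camera_matrix" (3x3 intrinsics, pixels), "eye" and "attitude" of the camera in the world. Camera axes: x right, y down, z forward; pixel columns grow to the right and rows downward; lengths in m; the calibration is good to about 2 mm. A picture is of the moment at which its call begins. camera_model takes no time and is no camera call.
- arm.job_done(): hands the job in, once; it reports no verdict.
The state is a dict: "t": time; "q": joint angles; "qd": joint speeds; "joint_efforts": joint torques, N m; "eef_pos": TCP position; "ee_rot": TCP orientation; "force": force on the tool from outside, world axes, zero at the start; "moment": the same for the moment, N m; "width": finger opening in m.
Only numpy, scipy, OpenCV 4.12 (cv2) and the standard library are available. Lean on these libraries where they do the work, as an engineer would, in place of code of your own. Each camera call takes 0.05 s, during which the arm holds its last target.

## Working session

There is one attempt and no reset: what is moved stays moved. The work goes in short steps, Python scripts to look and compute and a tool call to move; the robot and the scene stay as the last step left them, time stands still between calls to the robot, and variables do not carry over. Pictures are saved under pics/ and viewed, and the job is handed in when it is done.

Besides the shell and the picture viewer there is one more tool, called after ">>>" as name(argument=value, ...), one argument or row to a line, values as JSON. jog_arm: Moves the arm, as the interface text tells. Its arguments: {"type":"object","properties":{"motion":{"type":"array"},"gripper":{"type":"number"},"newtons":{"type":"number"}},"required":["motion"]}

```bash
mkdir -p pics; ls; cat > h.py <<'E'
import numpy as np, cv2
from station import arm
def grab(n,f):
    im=arm.grab_frame(n); cv2.imwrite('pics/'+f,cv2.cvtColor(im,cv2.COLOR_RGB2BGR)); return im
E
python3 - <<'E'
from h import *
for n in("scene","top"):
    grab(n,n+'0.png'); print(arm.camera_model(n))
print(arm.get_state())
E
```

```text
pics
{'camera_matrix': array([[540.04011092,   0.        , 314.5049187 ],
       [  0.        , 540.04011092, 240.42296302],
       [  0.        ,   0.        ,   1.        ]]), 'eye': array([ 1.10562488, -0.5039433 ,  1.17508682]), 'attitude': array([-2.49335493e+00,  1.00952908e-03,  8.97389833e-01])}
{'camera_matrix': array([[545.63019311,   0.        , 315.44529132],
       [  0.        , 545.63019311, 233.17757143],
       [  0.        ,   0.        ,   1.        ]]), 'eye': array([ 0.42670141, -0.01806905,  1.8108601 ]), 'attitude': array([-3.0908371 , -0.02391761, -1.55951797])}
{'t': 0.1, 'q': array([ 1.56711069e+00,  3.59277956e-01,  1.11577612e-02, -2.84462105e-04,
       -1.22408576e+00, -2.88101618e-01]), 'qd': array([ 0.00012524, -0.00388501,  0.00306963,  0.00131996,  0.0017673 ,
        0.00237281]), 'joint_efforts': array([-1.53544024e-03, -5.84165418e+01,  2.93753064e+01,  7.01564535e+00,
        1.01342911e-02, -6.11078940e-05]), 'eef_pos': array([0.19408427, 0.6460659 , 0.23674799]), 'ee_rot': array([ 0.10063584,  1.56936155, -1.76204459]), 'force': array([-0.02063406, -1.1755182 , -0.212383  ]), 'moment': array([-0.00681592,  0.03094988,  0.0284158 ]), 'width': 0.08787766889691401}
```

View pics/scene0.png

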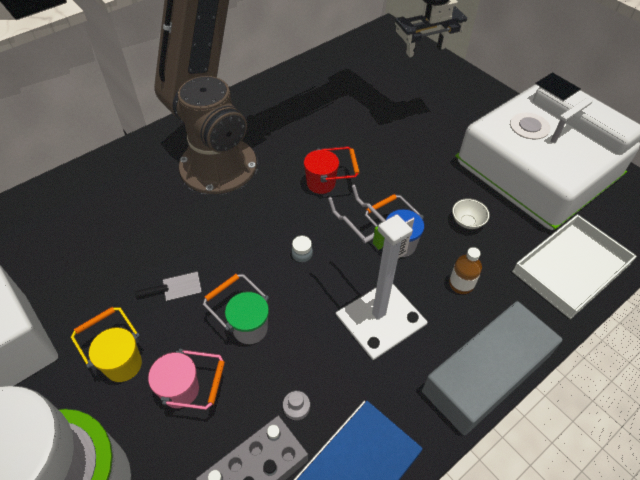

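View pics/top0.png

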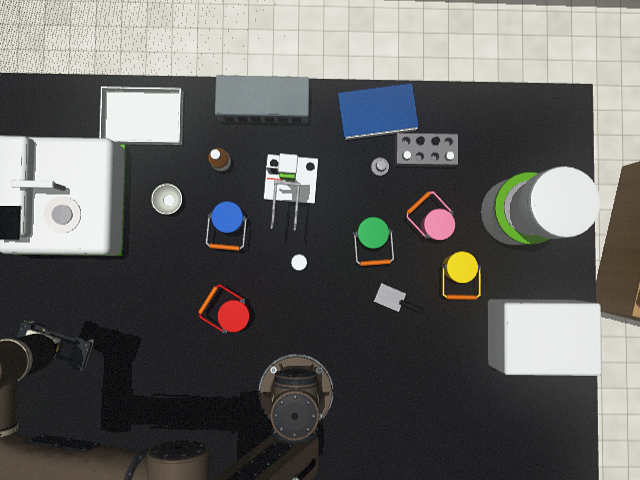

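```bash
cat >> h.py <<'E'
from scipy.spatial.transform import Rotation as Ro
def cam(n):
    c=arm.camera_model(n); return c['camera_matrix'],c['eye'],Ro.from_euler('xyz',c['attitude']).as_matrix()
def ray(n,u,v):
    K,e,R=cam(n); return e,R@np.linalg.solve(K,[u,v,1.])
def plane(n,u,v,z):
    e,d=ray(n,u,v); return e+d*(z-e[2])/d[2]
def proj(n,p):
    K,e,R=cam(n); q=K@(R.T@(np.array(p)-e)); return q[:2]/q[2]
def tri(a,b):
    (e1,d1),(e2,d2)=ray('scene',*a),ray('top',*b)
    s=np.linalg.lstsq(np.c_[d1,-d2],e2-e1,rcond=None)[0]
    p,q=e1+s[0]*d1,e2+s[1]*d2; return (p+q)/2,np.linalg.norm(p-q)
def blobs(im,lo,hi,mn=40):
    m=cv2.inRange(cv2.cvtColor(im,cv2.COLOR_RGB2HSV),np.array(lo),np.array(hi))
    n,l,s,c=cv2.connectedComponentsWithStats(m)
    return [(c[i].round(1).tolist(),int(s[i,4]),cv2.minAreaRect(np.argwhere(l==i)[:,::-1].astype(np.float32))) for i in range(1,n) if s[i,4]>=mn]
def load(f): return cv2.cvtColor(cv2.imread('pics/'+f),cv2.COLOR_BGR2RGB)
E
python3 - <<'E'
from h import *
for n in('top','scene'):
    im=load(n+'0.png')
    for nm,lo,hi in(('green',(62,120,60),(80,255,255)),('orange',(8,180,120),(16,255,255)),('blue',(105,180,100),(120,255,255))):
        for b in blobs(im,lo,hi): print(n,nm,b[0],b[1],np.round(b[2][1],1),round(b[2][2],1),plane(n,*b[0],.09 if nm!='orange' else .078).round(4))
print(Ro.from_euler('xyz',arm.get_state()['ee_rot']).as_matrix().round(3))
t=load('top0.png')[140:280,190:410]; cv2.imwrite('pics/tc.png',cv2.cvtColor(cv2.resize(t,None,fx=3.6,fy=3.6,interpolation=2),cv2.COLOR_RGB2BGR))
t=load('scene0.png')[170:340,290:440]; cv2.imwrite('pics/sc.png',cv2.cvtColor(cv2.resize(t,None,fx=3.5,fy=3.5,interpolation=2),cv2.COLOR_RGB2BGR))
E
```

```text
top green [372.9, 232.3] 794 [31. 30.] 90.0 [ 0.5197 -0.2402  0.09  ]
top orange [418.0, 202.5] 123 [ 4.3 28.4] 47.0 [ 0.6177 -0.3861  0.078 ]
top orange [223.9, 246.6] 126 [28.5  4.4] 5.4 [0.4691 0.2307 0.078 ]
top orange [374.5, 262.2] 127 [ 4.4 28.3] 85.6 [ 0.4251 -0.2474  0.078 ]
top orange [207.5, 299.6] 126 [ 4.1 30.3] 32.0 [0.3017 0.2788 0.078 ]
top orange [461.3, 296.6] 118 [29.1  3.9] 2.0 [ 0.3189 -0.5251  0.078 ]
top blue [226.5, 216.9] 719 [31. 30.] 90.0 [0.5625 0.2227 0.09  ]
scene green [246.4, 311.1] 1382 [39. 43.] 90.0 [ 0.5239 -0.2411  0.09  ]
scene orange [353.8, 160.4] 115 [25.9  4.6] 76.8 [0.3005 0.2812 0.078 ]
scene orange [384.3, 201.3] 127 [ 5.1 25.1] 61.9 [0.4694 0.2429 0.078 ]
scene orange [474.3, 268.7] 70 [ 8.3 11.4] 33.7 [0.7677 0.2651 0.078 ]
scene orange [221.4, 286.8] 226 [ 5.8 38.8] 53.8 [ 0.4251 -0.2475  0.078 ]
scene orange [94.2, 319.7] 253 [ 5.8 43.9] 59.9 [ 0.3182 -0.5238  0.078 ]
scene orange [215.8, 381.5] 267 [ 6.1 43.5] 14.9 [ 0.6186 -0.3855  0.078 ]
scene blue [411.0, 221.3] 372 [36.6 22.4] 42.5 [0.5699 0.2417 0.09  ]
[[-0.     0.958 -0.288]
 [-0.001 -0.288 -0.958]
 [-1.     0.     0.001]]
```

```bash
echo
```

```text
(no output)
```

View pics/tc.png

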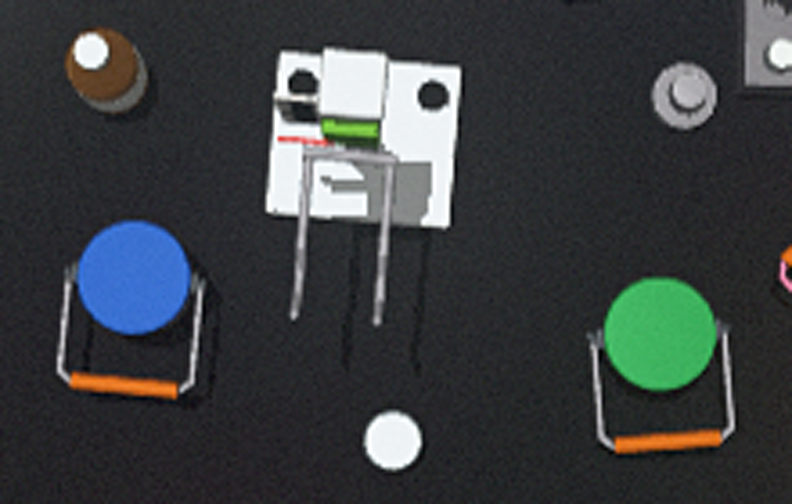

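View pics/sc.png

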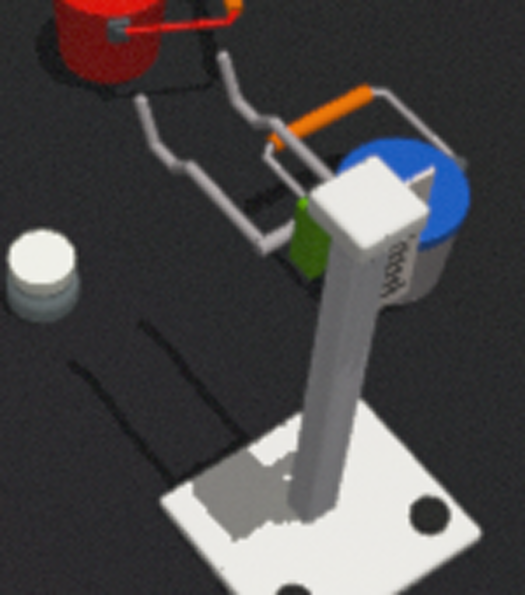

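```bash
python3 - <<'E'
from h import *
P=[]
for a,b in(((353.4,185.7),(271.7,228.4)),((330.3,197.7),(294.7,229.4))):
    print(tri(a,b),plane('top',*b,.299).round(4),plane('scene',*a,.299).round(4)); P.append(plane('top',*b,.299)/2+plane('scene',*a,.299)/2)
# crossbar corners
for b in((190+308/3.6,140+152/3.6),(190+393/3.6,140+157/3.6)): print('cb',plane('top',*b,.289).round(4))
L,R=P; d=L-R; print(np.linalg.norm(d[:2])); y=d[:2]/np.linalg.norm(d[:2]); x=np.array([y[1],-y[0]]); print('hook x',x,np.degrees(np.arctan2(x[1],x[0])),'seat',(L+R)[:2]/2+x*.025)
# pail orientation
im=load('top0.png'); t=plane('top',374.5,262.2,.078)[:2]/2+plane('scene',221.4,286.8,.078)[:2]/2
c=plane('top',372.9,232.3,.09)[:2]; print('bar',t,'lid',c,'dist',np.linalg.norm(c-t),'ang',np.degrees(np.arctan2(*(c-t)[::-1])))
# bar axis
m=cv2.inRange(cv2.cvtColor(im,cv2.COLOR_RGB2HSV),(8,180,120),(16,255,255)); m[:, :340]=0;m[:,400:]=0
for n,rect in(('top',m),('scene',None)):
    if rect is None:
        i2=load('scene0.png'); rect=cv2.inRange(cv2.cvtColor(i2,cv2.COLOR_RGB2HSV),(8,180,120),(16,255,255)); rect[:,:195]=0;rect[:,250:]=0;rect[320:]=0
    p=np.argwhere(rect>0)[:,::-1]; w=np.array([plane(n,*q,.078)[:2] for q in p.astype(float)]); mu=w.mean(0); v=np.linalg.svd(w-mu)[2][0]; v=v*np.sign(v[1]); print(n,mu,'barx deg',np.degrees(np.arctan2(-v[0],v[1])),np.ptp((w-mu)@v))
E
```

```text
(array([0.5176858 , 0.07042377, 0.2956077 ]), np.float64(0.005687828434409382)) [0.5157 0.068  0.299 ] [0.5216 0.0705 0.299 ]
(array([0.51530925, 0.00634003, 0.29870671]), np.float64(0.005158708192485947)) [0.5137 0.0043 0.299 ] [0.517  0.0083 0.299 ]
cb [0.646  0.0598 0.289 ]
cb [ 0.643  -0.0064  0.289 ]
0.06308254593862518
hook x [ 0.99864903 -0.05196256] -2.9785766342571045 seat [0.54196028 0.03648629]
bar [ 0.42512714 -0.24746314] lid [ 0.51966014 -0.24021904] dist 0.0948101479110044 ang 4.382031338882462
top [ 0.42513063 -0.24753404] barx deg 4.514365983676492 0.09026847591731091
scene [ 0.42505526 -0.24729208] barx deg 5.140244173354372 0.09528194417681347
```

>>> jog_arm(
  motion=[
    {"dx":-0.03,"dy":0.01,"dz":0.01,"twist":5},
    {"dx":-0.05,"dy":0.03,"dz":0.035,"twist":10},
    {"dx":-0.062,"dy":0.055,"dz":0.06,"twist":16},
    {"dx":-0.062,"dy":0.08,"dz":0.09,"twist":22},
    {"dx":-0.062,"dy":0.105,"dz":0.12,"twist":28},
    {"dx":-0.062,"dy":0.13,"dz":0.15,"twist":34},
    {"dx":-0.062,"dy":0.156,"dz":0.18,"twist":40},
    {"dx":-0.062,"dy":0.182,"dz":0.21,"twist":46},
    {"dx":-0.062,"dy":0.208,"dz":0.24,"twist":52},
    {"dx":-0.062,"dy":0.234,"dz":0.27,"twist":58},
    {"dx":-0.062,"dy":0.26,"dz":0.3,"twist":64},
    {"dx":-0.062,"dy":0.286,"dz":0.33,"twist":69},
    {"dx":-0.062,"dy":0.312,"dz":0.36,"twist":69},
    {"dx":-0.062,"dy":0.338,"dz":0.39,"twist":69},
    {"dx":-0.062,"dy":0.359,"dz":0.41,"twist":69},
    {"dx":-0.062,"dy":0.37,"dz":0.45,"twist":69},
    {"dx":-0.062,"dy":0.38,"dz":0.49,"twist":69},
    {"dx":-0.062,"dy":0.392,"dz":0.53,"twist":69},
    {"dx":-0.062,"dy":0.403,"dz":0.57,"twist":69},
    {"dx":-0.062,"dy":0.414,"dz":0.61,"twist":69},
  ],
  gripper=0.03,
  newtons=30,
)

```text
t: 1.77
eef_pos: [0.4144, -0.0587, 0.2997]
ee_rot: [-2.551, 1.57, 0.666]
force: [1.4, -0.2, -0.1]
width: 0.0301
```

```bash
cat >> h.py <<'E'
def to(x,y,z,yaw=None):
    s=arm.get_state(); R=Ro.from_euler('xyz',s['ee_rot']).as_matrix(); d=R.T@(np.array([x,y,z])-s['eef_pos'])
    zy=np.degrees(np.arctan2(R[1,2],R[0,2])); print('t',round(s['t'],2),'pos',s['eef_pos'].round(4),'F',s['force'].round(2),'w',round(s['width'],4),'toolx',R[:,0].round(4),'zyaw',zy.round(2),'-> d',d.round(4), 'j6',s['q'][5].round(2))
E
python3 -c "
from h import *
to(.4251,-.2475,.15)"
```

```text
t 1.77 pos [ 0.4144 -0.0587  0.2997] F [ 1.42 -0.18 -0.11] w 0.0301 toolx [ 5.e-04  4.e-04 -1.e+00] zyaw -175.69 -> d [0.1496 0.1891 0.0036] j6 -0.26
```

>>> jog_arm(
  motion=[
    {"dx":0,"dy":0.03,"dz":0.001},
    {"dx":0.005,"dy":0.065,"dz":0.001},
    {"dx":0.02,"dy":0.095,"dz":0.002},
    {"dx":0.04,"dy":0.12,"dz":0.002},
    {"dx":0.065,"dy":0.145,"dz":0.003},
    {"dx":0.095,"dy":0.165,"dz":0.003},
    {"dx":0.12,"dy":0.18,"dz":0.003},
    {"dx":0.14,"dy":0.189,"dz":0.004},
    {"dx":0.15,"dy":0.189,"dz":0.004},
    {"dx":0.15,"dy":0.189,"dz":0.004},
    {"dx":0.15,"dy":0.189,"dz":0.004},
  ],
)

```text
invalid input
```

```bash
python3 -c "
from h import *
to(.4251,-.2475,.07)
a=grab('scene','s1.png')[240:360,150:310]; b=grab('top','t1.png')[190:290,310:443]
cv2.imwrite('pics/c1.png',cv2.cvtColor(np.hstack([cv2.resize(a,(400,300)),cv2.resize(b,(400,300))]),cv2.COLOR_RGB2BGR))"
```

```text
t 1.77 pos [ 0.4144 -0.0587  0.2997] F [ 1.42 -0.18 -0.11] w 0.0301 toolx [ 5.e-04  4.e-04 -1.e+00] zyaw -175.69 -> d [0.2296 0.1891 0.0036] j6 -0.26
```

View pics/c1.png

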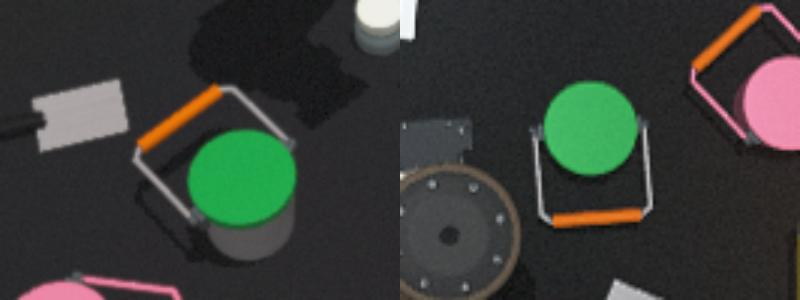

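The move was refused because its rows lacked twist. The crops show the pail unmoved and the bar still untouched. I'll repeat the move with twist in every row.

>>> jog_arm(
  motion=[
    {"dx":0,"dy":0.03,"dz":0.001,"twist":0},
    {"dx":0.005,"dy":0.065,"dz":0.001,"twist":0},
    {"dx":0.02,"dy":0.095,"dz":0.002,"twist":0},
    {"dx":0.04,"dy":0.12,"dz":0.002,"twist":0},
    {"dx":0.065,"dy":0.145,"dz":0.003,"twist":0},
    {"dx":0.095,"dy":0.165,"dz":0.003,"twist":0},
    {"dx":0.12,"dy":0.18,"dz":0.003,"twist":0},
    {"dx":0.14,"dy":0.189,"dz":0.004,"twist":0},
    {"dx":0.15,"dy":0.189,"dz":0.004,"twist":0},
    {"dx":0.15,"dy":0.189,"dz":0.004,"twist":0},
    {"dx":0.15,"dy":0.189,"dz":0.004,"twist":0},
  ],
)

```text
t: 2.78
eef_pos: [0.4254, -0.2453, 0.1497]
ee_rot: [0.012, 1.57, -3.054]
force: [-0.4, 0.3, 0.4]
width: 0.03
```

```bash
python3 -c "
from h import *
to(.4251,-.2475,.07)
a=grab('scene','s1.png')[240:360,150:310]; b=grab('top','t1.png')[190:290,310:443]
cv2.imwrite('pics/c1.png',cv2.cvtColor(np.hstack([cv2.resize(a,(400,300)),cv2.resize(b,(400,300))]),cv2.COLOR_RGB2BGR))"
```

```text
t 2.78 pos [ 0.4254 -0.2453  0.1497] F [-0.41  0.31  0.37] w 0.03 toolx [-9.e-04 -1.e-04 -1.e+00] zyaw -175.7 -> d [0.0797 0.0022 0.0004] j6 0.2
```

View pics/c1.png

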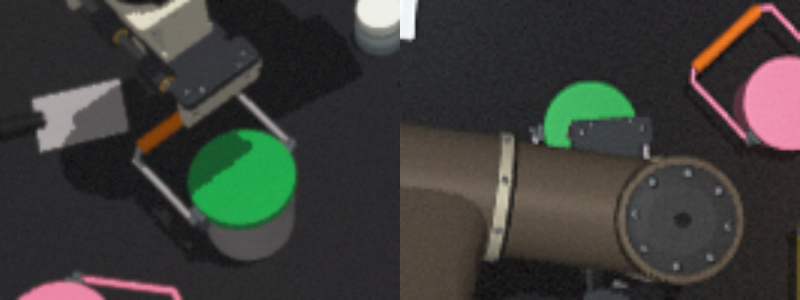

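The gripper sits over the bar's middle with its jaws across it. I'll lower it and close.

>>> jog_arm(
  motion=[
    {"dx":0.02,"dy":0.002,"dz":0,"twist":0},
    {"dx":0.04,"dy":0.002,"dz":0,"twist":0},
    {"dx":0.055,"dy":0.002,"dz":0,"twist":0},
    {"dx":0.066,"dy":0.002,"dz":0,"twist":0},
    {"dx":0.074,"dy":0.002,"dz":0,"twist":0},
    {"dx":0.079,"dy":0.002,"dz":0,"twist":0},
    {"dx":0.08,"dy":0.002,"dz":0,"twist":0},
    {"dx":0.08,"dy":0.002,"dz":0,"twist":0},
  ],
)

```text
t: 3.55
eef_pos: [0.426, -0.2475, 0.0701]
ee_rot: [2.778, 1.57, -0.288]
force: [0.2, -0.5, 0.8]
width: 0.0303
```

>>> jog_arm(
  motion=[
    {"dx":0,"dy":0,"dz":0,"twist":0},
    {"dx":0,"dy":0,"dz":0,"twist":0},
    {"dx":0,"dy":0,"dz":0,"twist":0},
    {"dx":0,"dy":0,"dz":0,"twist":0},
    {"dx":0,"dy":0,"dz":0,"twist":0},
    {"dx":0,"dy":0,"dz":0,"twist":0},
  ],
  gripper=0.004,
  newtons=25,
)

```text
t: 4.05
eef_pos: [0.4259, -0.2477, 0.07]
ee_rot: [2.833, 1.57, -0.234]
force: [-0.0, 1.2, 2.5]
width: 0.0132
```

```bash
python3 -c "
from h import *
to(.4251,-.2475,.07)
a=grab('scene','s2.png')[240:360,150:310]; b=grab('top','t2.png')[190:290,310:443]
cv2.imwrite('pics/c2.png',cv2.cvtColor(np.hstack([cv2.resize(a,(400,300)),cv2.resize(b,(400,300))]),cv2.COLOR_RGB2BGR))"
```

```text
t 4.05 pos [ 0.4259 -0.2477  0.07  ] F [-0.04  1.16  2.54] w 0.0132 toolx [ 9.e-04 -2.e-04 -1.e+00] zyaw -175.71 -> d [-0.     -0.0003  0.0008] j6 0.2
```

View pics/c2.png

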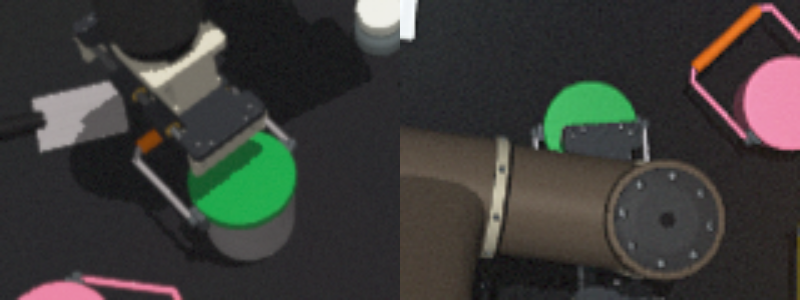

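Width 13 mm shows the sleeve is held. Next is the first half of the swing, along the 95 mm arc.

>>> jog_arm(
  motion=[
    {"dx":-0.0037,"dy":0,"dz":-0.0001,"twist":0},
    {"dx":-0.0075,"dy":0,"dz":-0.0003,"twist":0},
    {"dx":-0.0112,"dy":0,"dz":-0.0007,"twist":0},
    {"dx":-0.0149,"dy":0,"dz":-0.0012,"twist":0},
    {"dx":-0.0185,"dy":0,"dz":-0.0018,"twist":0},
    {"dx":-0.0222,"dy":0,"dz":-0.0026,"twist":0},
    {"dx":-0.0258,"dy":0,"dz":-0.0036,"twist":0},
    {"dx":-0.0294,"dy":0,"dz":-0.0046,"twist":0},
    {"dx":-0.0329,"dy":0,"dz":-0.0059,"twist":0},
    {"dx":-0.0364,"dy":0,"dz":-0.0072,"twist":0},
    {"dx":-0.0398,"dy":0,"dz":-0.0087,"twist":0},
    {"dx":-0.0431,"dy":0,"dz":-0.0104,"twist":0},
    {"dx":-0.0464,"dy":0,"dz":-0.0121,"twist":0},
    {"dx":-0.0496,"dy":0,"dz":-0.014,"twist":0},
    {"dx":-0.0528,"dy":0,"dz":-0.016,"twist":0},
    {"dx":-0.0558,"dy":0,"dz":-0.0181,"twist":0},
    {"dx":-0.0588,"dy":0,"dz":-0.0204,"twist":0},
    {"dx":-0.0617,"dy":0,"dz":-0.0228,"twist":0},
    {"dx":-0.0645,"dy":0,"dz":-0.0252,"twist":0},
    {"dx":-0.0672,"dy":0,"dz":-0.0278,"twist":0},
  ],
)

```text
t: 5.82
eef_pos: [0.4531, -0.2455, 0.1369]
ee_rot: [-0.315, 1.57, 2.902]
force: [1.9, 1.3, -1.9]
width: 0.0129
```

```bash
python3 -c "
from h import *
to(.5197,-.2402,.165)
a=grab('scene','s3.png')[200:360,150:363]; b=grab('top','t3.png')[190:290,310:443]
print(blobs(load('top0.png'),(62,120,60),(80,255,255)));print(blobs(load('t3.png'),(62,120,60),(80,255,255)),blobs(load('s3.png'),(62,120,60),(80,255,255)))
cv2.imwrite('pics/c3.png',cv2.cvtColor(np.hstack([cv2.resize(a,(400,300)),cv2.resize(b,(400,300))]),cv2.COLOR_RGB2BGR))"
```

```text
t 5.82 pos [ 0.4531 -0.2455  0.1369] F [ 1.95  1.31 -1.9 ] w 0.0129 toolx [-7.e-04  2.e-04 -1.e+00] zyaw -175.72 -> d [-0.0281 -0.0003 -0.0668] j6 0.19
[([372.9, 232.3], 794, ((373.0, 232.5), (31.0, 30.0), 90.0))]
[([368.0, 220.9], 91, ((368.9000549316406, 220.80001831054688), (7.602630615234375, 22.360679626464844), 63.43495178222656))] [([247.1, 312.1], 1293, ((247.16970825195312, 312.52490234375), (36.38733673095703, 43.90263366699219), 64.65382385253906))]
```

View pics/c3.png

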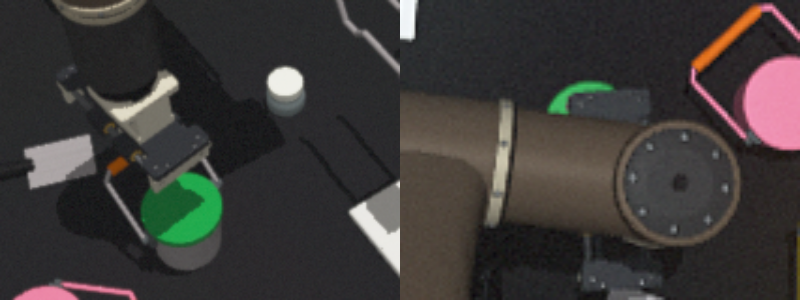

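The lid centroid is unchanged in the scene view (247,312) and the pail stands. The arm pulls outward slightly, at about 2.5 N. I'll do the second half with about 1 mm of inward bias.

>>> jog_arm(
  motion=[
    {"dx":-0.002,"dy":0,"dz":-0.0034,"twist":0},
    {"dx":-0.0043,"dy":0,"dz":-0.0062,"twist":0},
    {"dx":-0.0067,"dy":0,"dz":-0.0091,"twist":0},
    {"dx":-0.009,"dy":0,"dz":-0.0121,"twist":0},
    {"dx":-0.011,"dy":0,"dz":-0.015,"twist":0},
    {"dx":-0.013,"dy":0,"dz":-0.0182,"twist":0},
    {"dx":-0.0149,"dy":0,"dz":-0.0214,"twist":0},
    {"dx":-0.0165,"dy":0,"dz":-0.0246,"twist":0},
    {"dx":-0.0182,"dy":0,"dz":-0.0279,"twist":0},
    {"dx":-0.0197,"dy":0,"dz":-0.0312,"twist":0},
    {"dx":-0.021,"dy":0,"dz":-0.0347,"twist":0},
    {"dx":-0.0222,"dy":0,"dz":-0.0381,"twist":0},
    {"dx":-0.0232,"dy":0,"dz":-0.0417,"twist":0},
    {"dx":-0.0242,"dy":0,"dz":-0.0452,"twist":0},
    {"dx":-0.025,"dy":0,"dz":-0.0489,"twist":0},
    {"dx":-0.0256,"dy":0,"dz":-0.0525,"twist":0},
    {"dx":-0.0261,"dy":0,"dz":-0.0561,"twist":0},
    {"dx":-0.0265,"dy":0,"dz":-0.0598,"twist":0},
    {"dx":-0.0267,"dy":0,"dz":-0.0636,"twist":0},
    {"dx":-0.0268,"dy":0,"dz":-0.0672,"twist":0},
  ],
)

```text
t: 7.58
eef_pos: [0.5216, -0.2406, 0.1652]
ee_rot: [2.807, 1.568, -0.259]
force: [0.1, 4.2, 7.3]
width: 0.0135
```

>>> jog_arm(
  motion=[
    {"dx":0,"dy":0,"dz":0,"twist":0},
    {"dx":0,"dy":0,"dz":0,"twist":0},
    {"dx":0,"dy":0,"dz":0,"twist":0},
  ],
)

```text
t: 7.83
eef_pos: [0.5217, -0.2406, 0.1652]
ee_rot: [2.817, 1.568, -0.249]
force: [-0.4, 3.6, 7.9]
width: 0.0131
```

```bash
python3 -c "
from h import *
to(.5197,-.2402,.165)
a=grab('scene','s4.png')[200:360,150:363]; b=grab('top','t4.png')[190:290,310:443]
print(blobs(load('s4.png'),(62,120,60),(80,255,255)))
cv2.imwrite('pics/c4.png',cv2.cvtColor(np.hstack([cv2.resize(a,(400,300)),cv2.resize(b,(400,300))]),cv2.COLOR_RGB2BGR))"
```

```text
t 7.83 pos [ 0.5217 -0.2406  0.1652] F [-0.39  3.61  7.91] w 0.0131 toolx [ 3.e-03 -8.e-04 -1.e+00] zyaw -175.68 -> d [ 0.0002 -0.0006  0.002 ] j6 0.17
[([244.2, 317.0], 844, ((244.93896484375, 316.5212097167969), (42.87866973876953, 30.00790023803711), 14.534454345703125))]
```

View pics/c4.png

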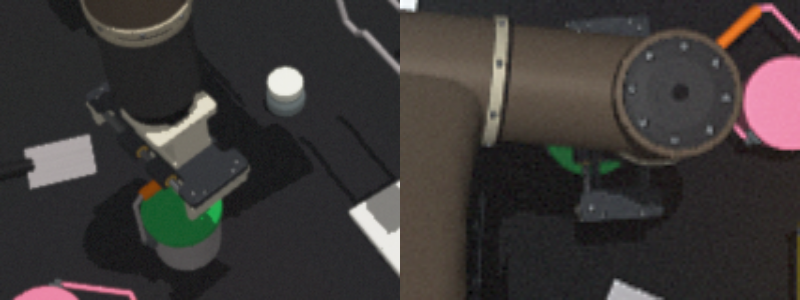

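Bail is upright, with the tool pressing lightly at about 8 N and the pail standing. I'll lift slowly.

>>> jog_arm(
  motion=[
    {"dx":-0.001,"dy":0,"dz":0,"twist":0},
    {"dx":-0.002,"dy":0,"dz":0,"twist":0},
    {"dx":-0.003,"dy":0,"dz":0,"twist":0},
    {"dx":-0.005,"dy":0,"dz":0,"twist":0},
    {"dx":-0.008,"dy":0,"dz":0,"twist":0},
    {"dx":-0.011,"dy":0,"dz":0,"twist":0},
    {"dx":-0.015,"dy":0,"dz":0,"twist":0},
    {"dx":-0.018,"dy":0,"dz":0,"twist":0},
    {"dx":-0.02,"dy":0,"dz":0,"twist":0},
    {"dx":-0.02,"dy":0,"dz":0,"twist":0},
    {"dx":-0.02,"dy":0,"dz":0,"twist":0},
    {"dx":-0.02,"dy":0,"dz":0,"twist":0},
  ],
)

```text
t: 8.93
eef_pos: [0.5201, -0.2405, 0.1835]
ee_rot: [-1.249, 1.571, 1.967]
force: [0.2, 0.4, -8.7]
width: 0.0134
```

```bash
python3 -c "
from h import *
to(.44,.0425,.325)
a=grab('scene','s5.png')[200:360,150:363]; b=grab('top','t5.png')[190:290,310:443]
cv2.imwrite('pics/c5.png',cv2.cvtColor(np.hstack([cv2.resize(a,(400,300)),cv2.resize(b,(400,300))]),cv2.COLOR_RGB2BGR))"
```

```text
t 8.93 pos [ 0.5201 -0.2405  0.1835] F [ 0.22  0.36 -8.65] w 0.0134 toolx [-0.e+00  1.e-04 -1.e+00] zyaw -175.72 -> d [-0.1415 -0.2882  0.0588] j6 0.17
```

View pics/c5.png

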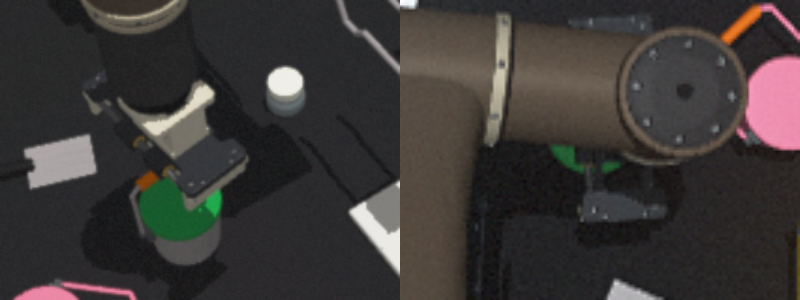

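The force is −8.7 N, so the pail is about 0.88 kg and should draw the hook down about 48 mm. I'll raise it clear and carry it to a point 100 mm in front of the seat.

>>> jog_arm(
  motion=[
    {"dx":-0.002,"dy":0,"dz":0,"twist":0},
    {"dx":-0.006,"dy":0,"dz":0,"twist":0},
    {"dx":-0.012,"dy":0,"dz":0,"twist":0},
    {"dx":-0.02,"dy":0,"dz":0,"twist":0},
    {"dx":-0.03,"dy":0,"dz":0,"twist":0},
    {"dx":-0.04,"dy":0,"dz":0.001,"twist":0},
    {"dx":-0.05,"dy":0,"dz":0.002,"twist":0},
    {"dx":-0.06,"dy":0,"dz":0.004,"twist":0},
    {"dx":-0.07,"dy":0,"dz":0.007,"twist":0},
    {"dx":-0.08,"dy":0,"dz":0.011,"twist":0},
    {"dx":-0.09,"dy":0,"dz":0.016,"twist":0},
    {"dx":-0.1,"dy":0,"dz":0.021,"twist":0},
    {"dx":-0.11,"dy":-0.001,"dz":0.026,"twist":0},
    {"dx":-0.12,"dy":-0.003,"dz":0.031,"twist":0},
    {"dx":-0.128,"dy":-0.006,"dz":0.036,"twist":0},
    {"dx":-0.134,"dy":-0.01,"dz":0.04,"twist":0},
    {"dx":-0.138,"dy":-0.015,"dz":0.044,"twist":0},
    {"dx":-0.141,"dy":-0.021,"dz":0.048,"twist":0},
    {"dx":-0.142,"dy":-0.028,"dz":0.051,"twist":0.3},
    {"dx":-0.142,"dy":-0.036,"dz":0.053,"twist":0.6},
  ],
)

```text
t: 10.7
eef_pos: [0.4642, -0.2079, 0.3256]
ee_rot: [-1.913, 1.571, 1.292]
force: [0.7, -0.0, -8.3]
width: 0.0128
```

>>> jog_arm(
  motion=[
    {"dx":0,"dy":-0.01,"dz":0.001,"twist":0.3},
    {"dx":0,"dy":-0.022,"dz":0.003,"twist":0.6},
    {"dx":0,"dy":-0.036,"dz":0.004,"twist":1},
    {"dx":0,"dy":-0.051,"dz":0.005,"twist":1.4},
    {"dx":0,"dy":-0.067,"dz":0.006,"twist":1.8},
    {"dx":0,"dy":-0.083,"dz":0.006,"twist":2.3},
    {"dx":0,"dy":-0.099,"dz":0.006,"twist":2.8},
    {"dx":0,"dy":-0.115,"dz":0.006,"twist":3.3},
    {"dx":0,"dy":-0.131,"dz":0.006,"twist":3.8},
    {"dx":0,"dy":-0.147,"dz":0.006,"twist":4.3},
    {"dx":0,"dy":-0.163,"dz":0.006,"twist":4.8},
    {"dx":0,"dy":-0.179,"dz":0.006,"twist":5.3},
    {"dx":0,"dy":-0.194,"dz":0.006,"twist":5.8},
    {"dx":0,"dy":-0.208,"dz":0.006,"twist":6.2},
    {"dx":0,"dy":-0.221,"dz":0.006,"twist":6.6},
    {"dx":0,"dy":-0.232,"dz":0.006,"twist":6.9},
    {"dx":0,"dy":-0.241,"dz":0.006,"twist":7.2},
    {"dx":0,"dy":-0.247,"dz":0.006,"twist":7.4},
    {"dx":0,"dy":-0.251,"dz":0.006,"twist":7.6},
    {"dx":0,"dy":-0.252,"dz":0.006,"twist":7.7},
  ],
)

```text
t: 12.37
eef_pos: [0.4422, 0.0431, 0.3253]
ee_rot: [0.208, 1.57, -3.004]
force: [0.1, -0.3, -8.8]
width: 0.0135
```

```bash
python3 -c "
from h import *
to(.4420,.0435,.325)
a=grab('scene','s6.png'); b=grab('top','t6.png')"
```

```text
t 12.37 pos [0.4422 0.0431 0.3253] F [ 0.09 -0.3  -8.85] w 0.0135 toolx [-4.e-04 -1.e-04 -1.e+00] zyaw 176.01 -> d [ 0.0003 -0.0004  0.0002] j6 -0.61
```

View pics/s6.png

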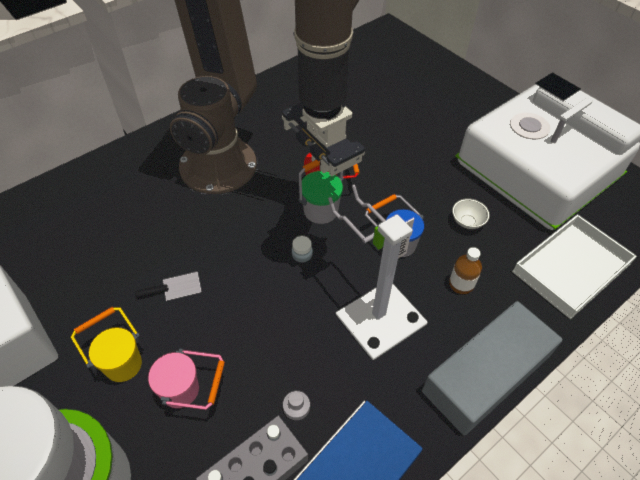

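View pics/t6.png

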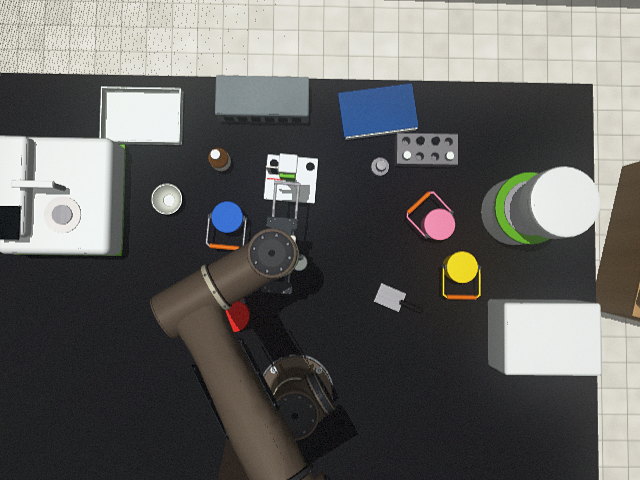

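Pail hangs upright and everything else is unmoved. Hook prongs are at top px (272–295, 229), directly ahead. I'll move forward over the ends to the seat.

>>> jog_arm(
  motion=[
    {"dx":0,"dy":0,"dz":0,"twist":0},
    {"dx":0,"dy":0,"dz":-0.002,"twist":0},
    {"dx":0,"dy":0,"dz":-0.005,"twist":0},
    {"dx":0,"dy":0,"dz":-0.01,"twist":0},
    {"dx":0,"dy":0,"dz":-0.016,"twist":0},
    {"dx":0,"dy":0,"dz":-0.023,"twist":0},
    {"dx":0,"dy":0,"dz":-0.031,"twist":0},
    {"dx":0,"dy":0,"dz":-0.039,"twist":0},
    {"dx":0,"dy":0,"dz":-0.047,"twist":0},
    {"dx":0,"dy":0,"dz":-0.055,"twist":0},
    {"dx":0,"dy":0,"dz":-0.063,"twist":0},
    {"dx":0,"dy":0,"dz":-0.071,"twist":0},
    {"dx":0,"dy":0,"dz":-0.078,"twist":0},
    {"dx":0,"dy":0,"dz":-0.085,"twist":0},
    {"dx":0,"dy":0,"dz":-0.091,"twist":0},
    {"dx":0,"dy":0,"dz":-0.096,"twist":0},
    {"dx":0,"dy":0,"dz":-0.099,"twist":0},
    {"dx":0,"dy":0,"dz":-0.101,"twist":0},
    {"dx":0,"dy":0,"dz":-0.101,"twist":0},
    {"dx":0,"dy":0,"dz":-0.101,"twist":0},
  ],
)

```text
t: 14.13
eef_pos: [0.5432, 0.0354, 0.3256]
ee_rot: [-2.614, 1.571, 0.457]
force: [1.0, -0.3, -8.6]
width: 0.0128
```

```bash
python3 -c "
from h import *
to(.543,.037,.275)
a=grab('scene','s7.png')[120:320,270:470]; b=grab('top','t7.png')[140:260,220:340]
cv2.imwrite('pics/c7.png',cv2.cvtColor(np.hstack([cv2.resize(a,(400,400)),cv2.resize(b,(400,400))]),cv2.COLOR_RGB2BGR))"
```

```text
t 14.13 pos [0.5432 0.0354 0.3256] F [ 0.99 -0.29 -8.65] w 0.0128 toolx [ 1.e-04  1.e-04 -1.e+00] zyaw 175.98 -> d [ 0.0506 -0.0015  0.0004] j6 -0.5
```

View pics/c7.png

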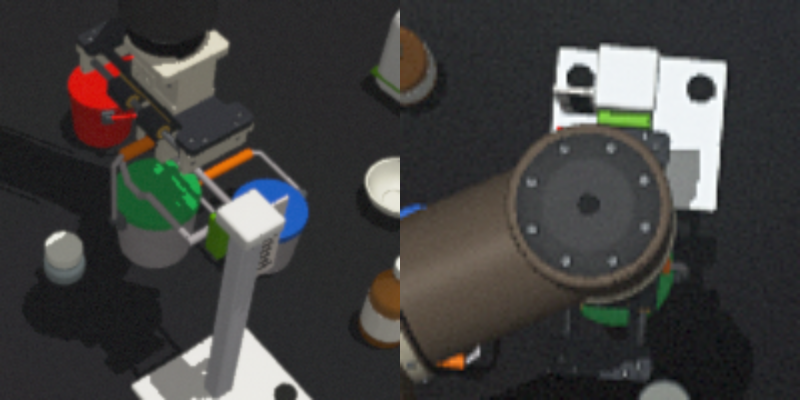

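Bar is above the low part, and the gripper body clears the scale head. I'll lower to just above contact, then slowly.

>>> jog_arm(
  motion=[
    {"dx":0.002,"dy":-0.001,"dz":0,"twist":0},
    {"dx":0.005,"dy":-0.001,"dz":0,"twist":0},
    {"dx":0.009,"dy":-0.001,"dz":0,"twist":0},
    {"dx":0.013,"dy":-0.001,"dz":0,"twist":0},
    {"dx":0.017,"dy":-0.001,"dz":0,"twist":0},
    {"dx":0.021,"dy":-0.001,"dz":0,"twist":0},
    {"dx":0.025,"dy":-0.001,"dz":0,"twist":0},
    {"dx":0.029,"dy":-0.001,"dz":0,"twist":0},
    {"dx":0.032,"dy":-0.001,"dz":0,"twist":0},
    {"dx":0.035,"dy":-0.001,"dz":0,"twist":0},
    {"dx":0.038,"dy":-0.001,"dz":0,"twist":0},
    {"dx":0.041,"dy":-0.001,"dz":0,"twist":0},
    {"dx":0.043,"dy":-0.001,"dz":0,"twist":0},
    {"dx":0.045,"dy":-0.001,"dz":0,"twist":0},
    {"dx":0.047,"dy":-0.001,"dz":0,"twist":0},
    {"dx":0.049,"dy":-0.001,"dz":0,"twist":0},
    {"dx":0.051,"dy":-0.001,"dz":0,"twist":0},
    {"dx":0.053,"dy":-0.001,"dz":0,"twist":0},
    {"dx":0.055,"dy":-0.001,"dz":0,"twist":0},
    {"dx":0.056,"dy":-0.001,"dz":0,"twist":0},
  ],
)

```text
t: 15.9
eef_pos: [0.5433, 0.0364, 0.2693]
ee_rot: [0.336, 1.571, -2.876]
force: [-0.3, -0.1, -8.2]
width: 0.0133
```

```bash
python3 -c "
from h import *
to(.543,.037,.226)
a=grab('scene','s8.png')[120:320,270:470]; b=grab('top','t8.png')[140:260,220:340]
cv2.imwrite('pics/c8.png',cv2.cvtColor(np.hstack([cv2.resize(a,(400,400)),cv2.resize(b,(400,400))]),cv2.COLOR_RGB2BGR))"
```

```text
t 15.9 pos [0.5433 0.0364 0.2693] F [-0.31 -0.07 -8.22] w 0.0133 toolx [-1.e-04 -0.e+00 -1.e+00] zyaw 175.98 -> d [ 0.0433 -0.0006  0.0003] j6 -0.5
```

View pics/c8.png

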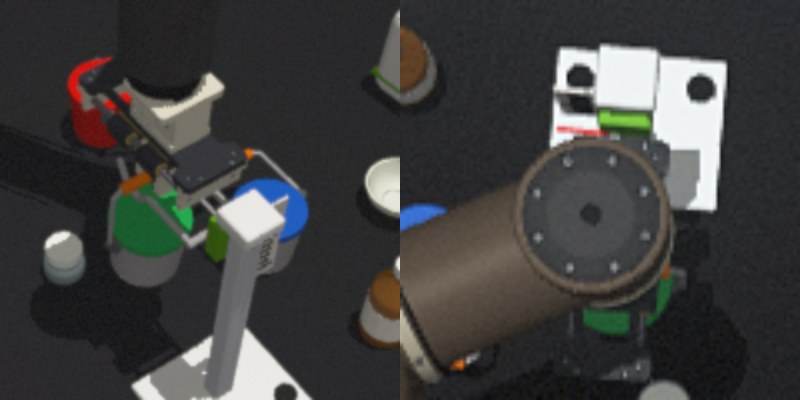

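The load is beginning to transfer (−8.2 N). I'll keep lowering at about 20 mm/s.

>>> jog_arm(
  motion=[
    {"dx":0.001,"dy":0,"dz":0,"twist":0},
    {"dx":0.003,"dy":0,"dz":0,"twist":0},
    {"dx":0.005,"dy":0,"dz":0,"twist":0},
    {"dx":0.007,"dy":0,"dz":0,"twist":0},
    {"dx":0.009,"dy":0,"dz":0,"twist":0},
    {"dx":0.011,"dy":0,"dz":0,"twist":0},
    {"dx":0.013,"dy":0,"dz":0,"twist":0},
    {"dx":0.015,"dy":0,"dz":0,"twist":0},
    {"dx":0.017,"dy":0,"dz":0,"twist":0},
    {"dx":0.019,"dy":0,"dz":0,"twist":0},
    {"dx":0.021,"dy":0,"dz":0,"twist":0},
    {"dx":0.023,"dy":0,"dz":0,"twist":0},
    {"dx":0.025,"dy":0,"dz":0,"twist":0},
    {"dx":0.027,"dy":0,"dz":0,"twist":0},
    {"dx":0.029,"dy":0,"dz":0,"twist":0},
    {"dx":0.031,"dy":0,"dz":0,"twist":0},
    {"dx":0.032,"dy":0,"dz":0,"twist":0},
    {"dx":0.033,"dy":0,"dz":0,"twist":0},
    {"dx":0.033,"dy":0,"dz":0,"twist":0},
    {"dx":0.033,"dy":0,"dz":0,"twist":0},
  ],
)

```text
t: 17.67
eef_pos: [0.5435, 0.0364, 0.2367]
ee_rot: [-3.135, 1.57, -0.064]
force: [-0.1, -0.7, -2.5]
width: 0.0133
```

```bash
python3 -c "
from h import *
to(.543,.037,.226)
a=grab('scene','s9.png')[120:320,270:470]; b=grab('top','t9.png')[140:260,220:340]
to(.543,.037,.226)
cv2.imwrite('pics/c9.png',cv2.cvtColor(np.hstack([cv2.resize(a,(400,400)),cv2.resize(b,(400,400))]),cv2.COLOR_RGB2BGR))"
```

```text
t 17.67 pos [0.5435 0.0364 0.2367] F [-0.1  -0.7  -2.53] w 0.0133 toolx [ 3.e-04 -0.e+00 -1.e+00] zyaw 175.98 -> d [ 0.0107 -0.0006  0.0005] j6 -0.5
t 17.77 pos [0.5435 0.0364 0.2368] F [-0.8  -0.25 -2.15] w 0.0132 toolx [ 5.e-04  0.e+00 -1.e+00] zyaw 175.98 -> d [ 0.0108 -0.0005  0.0005] j6 -0.5
```

View pics/c9.png

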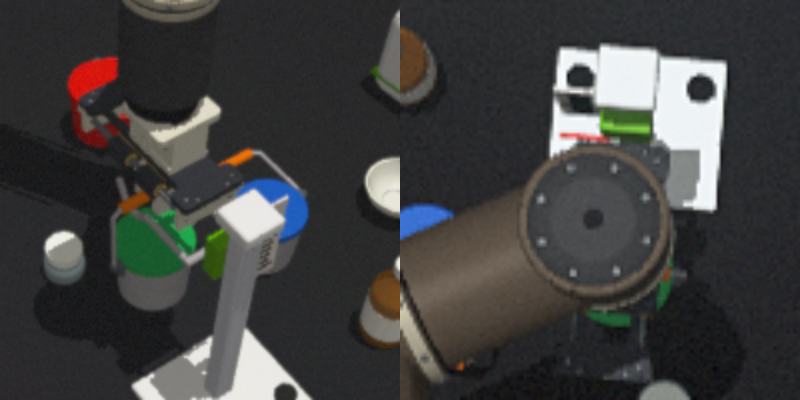

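The slope is 178 N/m, which matches the spring. About 2.3 N remains, so I have 12–13 mm more to go.

>>> jog_arm(
  motion=[
    {"dx":0.001,"dy":0,"dz":0,"twist":0},
    {"dx":0.002,"dy":0,"dz":0,"twist":0},
    {"dx":0.004,"dy":0,"dz":0,"twist":0},
    {"dx":0.006,"dy":0,"dz":0,"twist":0},
    {"dx":0.008,"dy":0,"dz":0,"twist":0},
    {"dx":0.01,"dy":0,"dz":0,"twist":0},
    {"dx":0.011,"dy":0,"dz":0,"twist":0},
    {"dx":0.012,"dy":0,"dz":0,"twist":0},
    {"dx":0.012,"dy":0,"dz":0,"twist":0},
    {"dx":0.012,"dy":0,"dz":0,"twist":0},
    {"dx":0.012,"dy":0,"dz":0,"twist":0},
    {"dx":0.012,"dy":0,"dz":0,"twist":0},
  ],
)

```text
t: 18.77
eef_pos: [0.5434, 0.0364, 0.2247]
ee_rot: [-2.932, 1.57, 0.14]
force: [0.2, -1.3, -0.4]
width: 0.0131
```

```bash
python3 -c "
from h import *
f=[]
for i in range(12):
    f.append(arm.get_state()['force'].round(2)); arm.grab_frame('top')
print(np.mean(f,0),np.std(f,0))
to(.543,.037,.226)"
```

```text
[ 0.63416667 -0.63833333  0.2775    ] [0.547212   0.43218116 0.40365259]
t 19.37 pos [0.5434 0.0364 0.2246] F [ 1.48 -0.66 -0.65] w 0.013 toolx [ 2.e-04 -0.e+00 -1.e+00] zyaw 175.98 -> d [-0.0014 -0.0005  0.0005] j6 -0.5
```

Mean residual is 0.3 N, so the spring carries the full weight. I'll release.

>>> jog_arm(
  motion=[
    {"dx":0,"dy":0,"dz":0,"twist":0},
    {"dx":0,"dy":0,"dz":0,"twist":0},
    {"dx":0,"dy":0,"dz":0,"twist":0},
    {"dx":0,"dy":0,"dz":0,"twist":0},
    {"dx":0,"dy":0,"dz":0,"twist":0},
    {"dx":0,"dy":0,"dz":0,"twist":0},
    {"dx":0,"dy":0,"dz":0,"twist":0},
    {"dx":0,"dy":0,"dz":0,"twist":0},
  ],
  gripper=0.036,
)

```text
t: 20.03
eef_pos: [0.5433, 0.0364, 0.2246]
ee_rot: [-0.42, 1.571, 2.651]
force: [0.3, -0.5, -0.9]
width: 0.036
```

```bash
python3 -c "
from h import *
to(.543,.037,.226)
a=grab('scene','s10.png')[120:320,270:470]; b=grab('top','t10.png')[140:260,220:340]
cv2.imwrite('pics/c10.png',cv2.cvtColor(np.hstack([cv2.resize(a,(400,400)),cv2.resize(b,(400,400))]),cv2.COLOR_RGB2BGR))"
```

```text
t 20.03 pos [0.5433 0.0364 0.2246] F [ 0.34 -0.48 -0.85] w 0.036 toolx [-0.  0. -1.] zyaw 175.98 -> d [-0.0014 -0.0006  0.0004] j6 -0.5
```

View pics/c10.png

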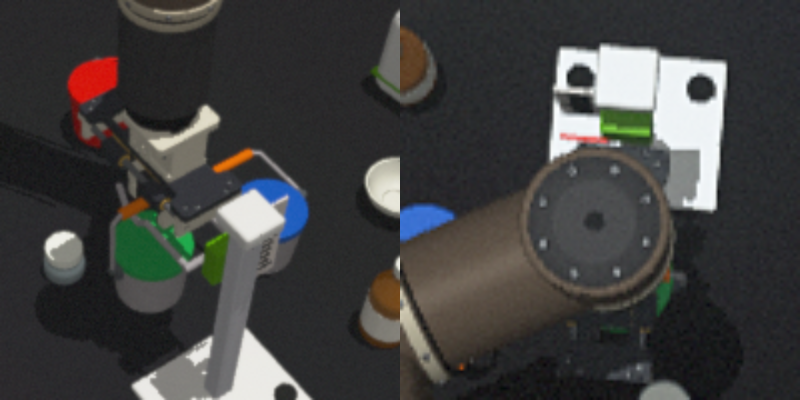

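The bar sits in both prongs and the pail barely moved. I'll back straight up, then away.

>>> jog_arm(
  motion=[
    {"dx":-0.002,"dy":0,"dz":0,"twist":0},
    {"dx":-0.005,"dy":0,"dz":0,"twist":0},
    {"dx":-0.009,"dy":0,"dz":0,"twist":0},
    {"dx":-0.014,"dy":0,"dz":0,"twist":0},
    {"dx":-0.02,"dy":0,"dz":0,"twist":0},
    {"dx":-0.027,"dy":0,"dz":0,"twist":0},
    {"dx":-0.035,"dy":0,"dz":0,"twist":0},
    {"dx":-0.045,"dy":0,"dz":0,"twist":0},
    {"dx":-0.055,"dy":0,"dz":0,"twist":0},
    {"dx":-0.067,"dy":0,"dz":0,"twist":0},
    {"dx":-0.08,"dy":0,"dz":0,"twist":0},
    {"dx":-0.095,"dy":0,"dz":0,"twist":0},
    {"dx":-0.11,"dy":0,"dz":0.005,"twist":0},
    {"dx":-0.125,"dy":0,"dz":0.015,"twist":0},
    {"dx":-0.135,"dy":0,"dz":0.03,"twist":0},
    {"dx":-0.14,"dy":0,"dz":0.05,"twist":0},
    {"dx":-0.14,"dy":0,"dz":0.07,"twist":0},
    {"dx":-0.14,"dy":0,"dz":0.09,"twist":0},
    {"dx":-0.14,"dy":0,"dz":0.105,"twist":0},
    {"dx":-0.14,"dy":0,"dz":0.11,"twist":0},
  ],
)

```text
t: 21.8
eef_pos: [0.432, 0.0439, 0.366]
ee_rot: [-2.461, 1.568, 0.611]
force: [0.2, -0.4, -0.3]
width: 0.0359
```

```bash
python3 -c "
from h import *
to(.543,.037,.226)
a=grab('scene','s11.png')
for i in range(6): arm.grab_frame('top')
c=grab('scene','s12.png'); b=grab('top','t11.png')
for f in('s11.png','s12.png'): print(blobs(load(f),(62,120,60),(80,255,255)),[x[:2] for x in blobs(load(f),(8,180,120),(16,255,255),20)])
a=a[120:320,270:470];b=b[140:260,220:340]
cv2.imwrite('pics/c11.png',cv2.cvtColor(np.hstack([cv2.resize(a,(400,400)),cv2.resize(b,(400,400))]),cv2.COLOR_RGB2BGR))"
```

```text
t 21.8 pos [0.432  0.0439 0.366 ] F [ 0.17 -0.45 -0.3 ] w 0.0359 toolx [ 0.0019  0.0013 -1.    ] zyaw 176.01 -> d [ 0.1402 -0.0006 -0.1109] j6 -0.63
[([355.1, 234.2], 316, ((354.96905517578125, 233.53543090820312), (32.64301300048828, 12.699732780456543), 41.18592834472656)), ([340.6, 246.1], 655, ((339.5856628417969, 246.87294006347656), (37.90800094604492, 22.298824310302734), 48.012786865234375))] [([353.9, 160.7], 113), ([381.7, 202.8], 158), ([347.2, 217.4], 223), ([474.0, 268.6], 70), ([94.2, 319.7], 255), ([215.8, 381.5], 267)]
[([355.8, 235.0], 320, ((355.38055419921875, 233.70797729492188), (33.489662170410156, 12.981947898864746), 41.18592834472656)), ([341.2, 246.7], 658, ((340.2500305175781, 247.75003051757812), (38.18376159667969, 21.920310974121094), 45.0))] [([354.0, 161.0], 110), ([382.0, 202.7], 155), ([347.2, 217.4], 224), ([474.4, 268.4], 71), ([94.2, 319.7], 253), ([215.8, 381.5], 267)]
```

View pics/c11.png

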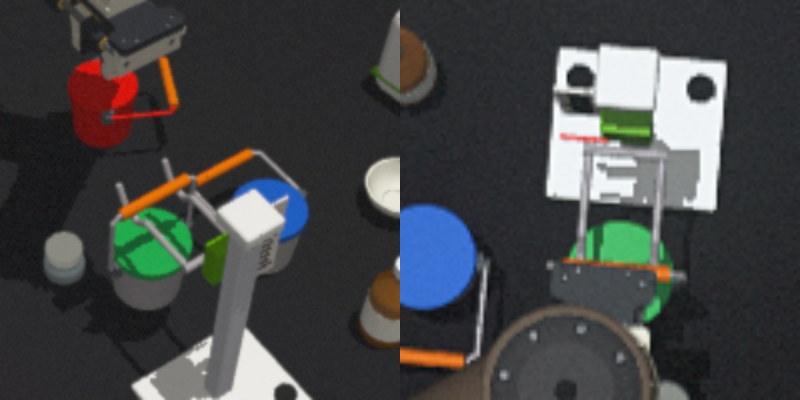

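View pics/s12.png

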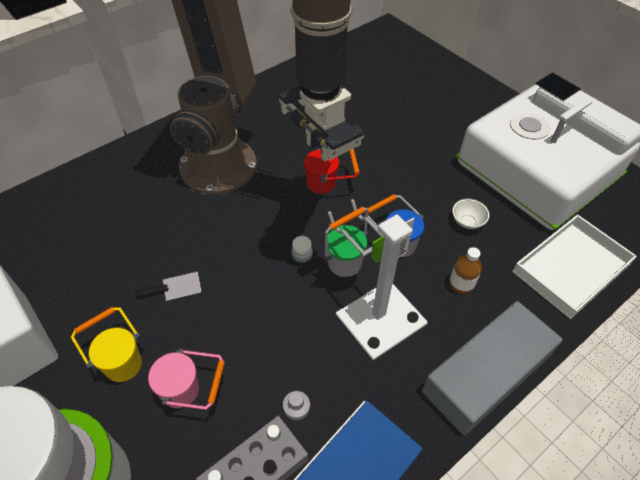

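The bar lies across both prongs and the pail hangs free at (347,240), swaying by about 0.7 px. I'll let it settle and check again.

>>> jog_arm(
  motion=[
    {"dx":0,"dy":0,"dz":0.01,"twist":0},
    {"dx":0,"dy":0,"dz":0.01,"twist":0},
    {"dx":0,"dy":0,"dz":0.01,"twist":0},
    {"dx":0,"dy":0,"dz":0.01,"twist":0},
    {"dx":0,"dy":0,"dz":0.01,"twist":0},
    {"dx":0,"dy":0,"dz":0.01,"twist":0},
    {"dx":0,"dy":0,"dz":0.01,"twist":0},
    {"dx":0,"dy":0,"dz":0.01,"twist":0},
    {"dx":0,"dy":0,"dz":0.01,"twist":0},
    {"dx":0,"dy":0,"dz":0.01,"twist":0},
    {"dx":0,"dy":0,"dz":0.01,"twist":0},
    {"dx":0,"dy":0,"dz":0.01,"twist":0},
    {"dx":0,"dy":0,"dz":0.01,"twist":0},
    {"dx":0,"dy":0,"dz":0.01,"twist":0},
    {"dx":0,"dy":0,"dz":0.01,"twist":0},
    {"dx":0,"dy":0,"dz":0.01,"twist":0},
    {"dx":0,"dy":0,"dz":0.01,"twist":0},
    {"dx":0,"dy":0,"dz":0.01,"twist":0},
    {"dx":0,"dy":0,"dz":0.01,"twist":0},
    {"dx":0,"dy":0,"dz":0.01,"twist":0},
  ],
)

```text
t: 23.92
eef_pos: [0.4236, 0.0448, 0.3645]
ee_rot: [0.631, 1.571, -2.581]
force: [0.7, -0.3, 0.4]
width: 0.036
```

>>> jog_arm(
  motion=[
    {"dx":0,"dy":0,"dz":0,"twist":0},
    {"dx":0,"dy":0,"dz":0,"twist":0},
    {"dx":0,"dy":0,"dz":0,"twist":0},
    {"dx":0,"dy":0,"dz":0,"twist":0},
    {"dx":0,"dy":0,"dz":0,"twist":0},
    {"dx":0,"dy":0,"dz":0,"twist":0},
    {"dx":0,"dy":0,"dz":0,"twist":0},
    {"dx":0,"dy":0,"dz":0,"twist":0},
    {"dx":0,"dy":0,"dz":0,"twist":0},
    {"dx":0,"dy":0,"dz":0,"twist":0},
    {"dx":0,"dy":0,"dz":0,"twist":0},
    {"dx":0,"dy":0,"dz":0,"twist":0},
    {"dx":0,"dy":0,"dz":0,"twist":0},
    {"dx":0,"dy":0,"dz":0,"twist":0},
    {"dx":0,"dy":0,"dz":0,"twist":0},
    {"dx":0,"dy":0,"dz":0,"twist":0},
    {"dx":0,"dy":0,"dz":0,"twist":0},
    {"dx":0,"dy":0,"dz":0,"twist":0},
    {"dx":0,"dy":0,"dz":0,"twist":0},
    {"dx":0,"dy":0,"dz":0,"twist":0},
  ],
)

```text
t: 25.58
eef_pos: [0.4236, 0.0448, 0.3646]
ee_rot: [-1.874, 1.571, 1.198]
force: [1.0, 0.5, 0.2]
width: 0.0358
```

```bash
python3 -c "
from h import *
for i in range(14):
    im=arm.grab_frame('scene'); m=cv2.inRange(cv2.cvtColor(im,cv2.COLOR_RGB2HSV),np.array((62,120,60)),np.array((80,255,255))); p=np.argwhere(m>0); print(p.mean(0).round(2),end=' ')
print(arm.get_state()['t'])
cv2.imwrite('pics/s13.png',im[...,::-1]); t=grab('top','t13.png')
for n,a,b in(('top','top0.png','t13.png'),):
    d=cv2.absdiff(load(a),load(b)).max(2); cv2.imwrite('pics/d13.png',((d>40)*255).astype(np.uint8))
"
```

```text
[242.43 345.73] [242.46 345.72] [242.49 345.75] [242.53 345.77] [242.54 345.77] [242.54 345.78] [242.53 345.68] [242.5  345.71] [242.43 345.68] [242.45 345.7 ] [242.44 345.66] [242.43 345.69] [242.44 345.71] [242.41 345.7 ] 26.2833
```

View pics/d13.png

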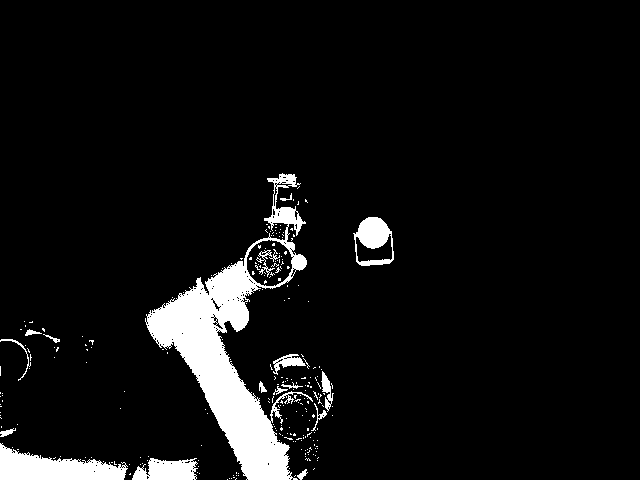

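The difference image shows only the arm, the pail, the hook, and shadow on the jar and the red pail. The pail's sway is now about 0.1 px, so I'll hand in.

```bash
python3 -c "
from h import *
print(arm.job_done())"
```

```text
the job is handed in; nothing more can be done
None
```

The green-lidded pail now hangs by its orange bar from both prongs of the scale's hook, and I handed the job in at about 26 s of the 59 s allowed.

- **Swing and lift:** I gripped the sleeve, swung the bail up along its 95 mm arc, then lifted. At the upright position the tool was pressing down by about 8 N, and the pail stayed standing throughout. The lifted pail pulled about 8.7 N, so its mass is about 0.88 kg.
- **Hanging:** I lowered it onto the hook at about 20 mm/s. The measured rate was 178 N/m, against the 180 N/m given. I let go when the remaining force averaged 0.3 N, and saw no jump of the hook in the pictures taken before and after; I did not measure its speed.
- **Last checks:** The bar lay across both prongs and the pail was upright. Its sway was down to about 0.1 px and the gripper was well clear. Comparing pictures from start and end, only the pail, hook and arm had moved. The jar and the red pail also showed up in that comparison. I put that down to the arm's shadow on the jar and the arm covering or shading the red pail; the jar stands at the same pixel position as before.
- **Refused move:** One move call was refused for leaving out the twist value. Nothing moved, and I repeated it correctly.

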